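# Bring the hidden mark into the inspection camera's view with the swing mirror

### The arm

A 6-joint arm with a two-finger parallel gripper is mounted at the origin on the work surface; the furniture and walls round the work are solid. World frame = base frame: x ahead of the robot, y to its left, z up, the work surface at z = 0. Lengths are in m, angles in rad, forces in N, time in s.
With the tool pointing down it reaches from about 0.25 to 0.725 m from the base axis. Payload 4 kg.
Tool frame: the origin (TCP) lies on the centre line of the jaws, within the pads' length; the fingertips stand 25 mm ahead of it and the grasp point (between the pads) lies 6 mm ahead of it; z points along the fingers, x is the direction in which the jaws open and shut, and the axes are right-handed (so a half turn about z gives the same grasp; the last joint's range is limited). The gripper opens to 85 mm and grips with 20 to 120 N. Pads are 22 mm wide; open, the fingers measure 114 mm over their backs; the gripper's body (76 mm by 85 mm) begins 54 mm behind the grasp point. The pads swing forward as they close: fully open they stand 13 mm farther back than shut.
Start: joints at [1.253, 0.241, 0.005, 1.335, 0, 1.571], TCP at [0.156, 0.475, 0.256] pointing down, gripper open.
Joint ranges: [-2.72, 2.72], [-1.05, 1.87], [-1.09, 1.28], [-1.99, 2.15], [-1.42, 1.44], [-3.14, 3.14]. Speed limits (rad/s): [2.79, 2.79, 3.14, 3.14, 3.14, 3.14].

### API

Orientations are given as a unit quaternion [x, y, z, w].
In Python, from workcell import bot, imaging, order gives the robot as it stands.
- The arm moves only by the tool carry_out, never from a script. Its argument "moves" is a list of rows, each a list of 5 numbers: the shift along the tool's x, y, z scaled (see below), then the turn about the tool's z scaled (see below), then the opening, from -1 (shut) to 1 (fully open). In form: [[tx, ty, tz, roll, hand], ...]. A call has 1 to 20 rows; each row is the pose to reach, as a shift and turn from the pose commanded when the call began, along the tool's axes at that moment; what a row does not reach only later rows make up. The controller multiplies each number of a shift by 0.1 m and each number of a turn by 90 degrees. A row lasts 1/10 s, in which the tool goes at most 50 mm and 8.59 degrees, less where a joint would pass 70% of its speed; a pose out of reach is approached as far as the arm can. A call with a number of a shift or a turn outside -1 to 1 is refused whole. A call with a gripper value outside its range is refused whole. The fingers move at their own pace and stop on an object; the grip force is fixed at half the most. Time passes only in rows, so rows that repeat a pose let the fingers close. It gives the time, the measured TCP pose, the force and the opening at its end, in the units of the state.
- bot.get_obs(): the state, without advancing time (a new reading comes with each control period).
- imaging.camera(name): name is "side" or "top" or "wrist"; returns the picture (480x640x3 uint8, red, green, blue); there is no depth.
- imaging.camera_model(name): a dict with "fovy" (degrees; the focal length in pixels is half the picture's height over the tangent of half this angle, whatever the lens; pixels are square), "cx", "cy" (the principal point, pixels), "dist" ([k1, k2, p1, p2, k3] as OpenCV has them; the pictures are not rectified), "eye" and "rotation" of the camera in the world. Camera axes: x right, y up, looking along -z (the intrinsics and any distortion apply to the point x, -y, -z); pixel columns grow to the right and rows downward; lengths in m; the calibration is good to about 2 mm. A picture is of the moment at which its call begins: read the wrist's pose just before it. camera_model takes no time and is no camera call; for the wrist camera it gives the pose at the moment of the call.
- order.job_done(): hands the job in, once; it reports no verdict.
The state is a dict: "clock": time; "joint_pos": joint angles; "joint_vel": joint speeds; "tau": joint torques, N m; "eef_pos": TCP position; "tool_rot": TCP orientation; "ft_force": force on the tool from outside, world axes, zero at the start; "ft_torque": the same for the moment, N m; "grip_width": finger opening in m.
Only numpy, scipy, OpenCV 4.12 (cv2) and the standard library are available. Lean on these libraries where they do the work, as an engineer would, in place of code of your own. Each camera call takes 0.05 s, during which the arm holds its last target.

### The job

The little camera on the sighting rig cannot see the ring-and-dot mark behind the screen. By the upright peg on the mirror's lever, slide the mirror trolley fully home under the hood against its end stop, then swing the mirror against its spring until the camera, looking into the mirror, sees the ring-and-dot mark: its line of sight, thrown back by the mirror, must land inside the ring. Finish holding the peg still at that angle (the mirror springs back if let go), and leave the other things on the table where they are.

Things in the scene. Friction and masses are not known exactly. Their poses are not given: they have to be found in the camera images.
- rig: Fixed sighting rig: aluminium base 85 x 400 mm with a rail along its y, a small grey camera at the +y end, an upright screen with a window on its +x side, a flat hood (top z = 82 mm; rig x -32 to 53, y -105 to 65 mm) over the rail. Origin: on the table under the mirror's swivel axis when the trolley is home. +x away from the robot (turned up to 0.25 rad), +y along the rail to the camera.
- lens (a point): Centre of the camera's lens, 48 mm above the table, at (0, +117 mm) in the rig's frame; the camera looks along the rail (rig -y) straight at the mirror's middle.
- trolley (a joint): Position of the trolley (36 x 46 mm block) along the rail, m: grows towards the camera; 0.17 = home, against the end stop under the hood. Friction about 1.2 N holds it where it is left.
- swivel (a point): Mirror's middle, on the vertical swivel axis, 48 mm above the table; it rides on the trolley.
- mirror (a joint): Turn of the mirror about the vertical swivel axis, rad, clockwise from above: 0 = rest stop, 1.2 = far stop. A spring drives it back to 0 (2.4 N at the peg at 0, 5.5 N at 1.0 rad). At value q its face looks along (1.396 - q) rad and the lever points along (3.613 - q) rad, anticlockwise from the rig's +x.
- peg (a point): Handle this: upright round steel peg, 12 mm diameter, at the end of the mirror's lever, 100 mm from the swivel axis, on the robot's side. It stands from z = 26 to 135 mm; this point is on its axis at z = 115 mm. Pushed slowly towards the camera it first slides the trolley (spring stiffer than rail friction) until home, then swings the mirror.
- sight: Not a solid thing: the camera's line of sight after the mirror. Origin at the mirror's middle, own x axis = direction in which the camera now sees by way of the mirror (level). It turns twice as far as the mirror: at joint value q it points along (1.222 - 2q) rad anticlockwise from the rig's +x.
- mark (a point): Centre of the black ring-and-dot mark (ring 40 mm across) on a white card 54 mm wide and 82 mm tall that stands on the table beyond the screen's window, 48 mm above the table. Its place behind the window differs each time; it is fixed.
- loupe_mid (a point): Bystander: black cylindrical loupe, 41 mm across, 38 mm tall. Point at its middle. Loose; not to be disturbed.
- eraser_mid (a point): Bystander: white eraser, 22x56x12 mm. Point at its middle. Loose; not to be disturbed.
- water_bottle_mid (a point): Bystander: small squeeze bottle with pointed cap, 44 mm across, 123 mm tall. Point at its middle. Loose; not to be disturbed.
- thread_spool_mid (a point): Bystander: thread spool, 34 mm across, 46 mm tall. Point at its middle. Loose; not to be disturbed.
- wax_block_mid (a point): Bystander: wax block, 56x38x20 mm. Point at its middle. Loose; not to be disturbed.
Mind the look-alikes: they are no part of the job. What is shaped like the part that bears mark but orange or purple is not meant.

How it is judged:
On the way, in this order (a step that is already met when the one before it is completed fails the run):
1. the trolley is home under the hood, the mirror not yet swung far (value of joint trolley above 0.166 m and value of joint mirror below 0.3 rad), for 0.1 s.
2. the reflected line of sight lands on the mark (value of joint trolley above 0.166 m and y of mark in the frame of sight between -0.017 and 0.017 m and x of mark in the frame of sight above 0.05 m), for 0.3 s.
At the end, for the whole second after the job is handed in: The trolley is within 4 mm of its end stop, the camera's line of sight by way of the mirror passes within 17 mm of the mark's centre (inside the ring), the mirror is still (under 0.05 rad/s), and the fingers are holding it there by contact (over 0.5 N) (all of step 2 and contact force between the fingers and mirror above 0.5 N and velocity of joint mirror between -0.05 and 0.05 rad/s); the arm keeps its last pose, push and grip.
It fails at once if the loupe was pushed away or knocked over (distance of loupe_mid from where it was at the start of the episode above 0.025 m).
It fails at once if the eraser was pushed away or knocked over (distance of eraser_mid from where it was at the start of the episode above 0.025 m).
It fails at once if the water bottle was pushed away or knocked over (distance of water_bottle_mid from where it was at the start of the episode above 0.025 m).
It fails at once if the thread spool was pushed away or knocked over (distance of thread_spool_mid from where it was at the start of the episode above 0.025 m).
It fails at once if the wax block was pushed away or knocked over (distance of wax_block_mid from where it was at the start of the episode above 0.025 m).
It also fails if it takes over 45 s, if anything falls off the work surface, if the arm or the gripper's body presses on something with over 40 N, if the wrist force passes 120 N, or if a joint passes its speed limit or range.

## Working session

There is one attempt and no reset: what is moved stays moved. The work goes in short steps, Python scripts to look and compute and a tool call to move; the robot and the scene stay as the last step left them, time stands still between calls to the robot, and variables do not carry over. Pictures are saved under pics/ and viewed, and the job is handed in when it is done.

Besides the shell and the picture viewer there is one more tool, called after "Call:" as name(argument=value, ...) on one line, values as JSON. carry_out: Moves the arm, as the interface text tells. Its arguments: {"type":"object","properties":{"moves":{"type":"array","items":{"type":"array","items":{"type":"number","minimum":-1,"maximum":1}}}},"required":["moves"]}

```bash
mkdir -p pics; python3 - <<'E'
from workcell import bot, imaging
import cv2
print(bot.get_obs())
for n in ("side","top","wrist"):
    cv2.imwrite(f"pics/{n}0.png",imaging.camera(n)[:,:,::-1]); print(n,imaging.camera_model(n))
E
```

```text
{'clock': 0.0, 'joint_pos': array([1.25301059e+00, 2.41428639e-01, 3.71979626e-03, 1.33516824e+00,
       3.86682657e-05, 1.57080288e+00]), 'joint_vel': array([-5.26112403e-04, -1.65040016e-03,  1.33984735e-03,  1.76320650e-03,
       -1.27662550e-05,  1.10672178e-03]), 'tau': array([-7.21466095e-04, -3.72318363e+01,  2.52407420e+01,  1.69878057e-02,
        2.69398720e-05,  3.08275261e-06]), 'eef_pos': array([0.15604367, 0.47442682, 0.25540337]), 'tool_rot': array([ 8.10082951e-01,  5.86314361e-01, -8.54125714e-04,  5.94332834e-04]), 'ft_force': array([-1.20481697,  1.20045792, -0.44639198]), 'ft_torque': array([-0.0158297 ,  0.01354315, -0.00107512]), 'grip_width': 0.08551125229606549}
side {'fovy': 52.60713715708299, 'cx': 314.6831626756448, 'cy': 247.04459400884, 'dist': array([-0.07695489,  0.        ,  0.        ,  0.        ,  0.        ]), 'eye': array([0.09643474, 0.91138627, 0.64869918]), 'rotation': array([-0.1260872 ,  0.5098857 ,  0.83076583, -0.18424636])}
top {'fovy': 54.45793647280101, 'cx': 310.13128859621855, 'cy': 237.74249465680964, 'dist': array([-0.00031133,  0.        ,  0.        ,  0.        ,  0.        ]), 'eye': array([ 0.4847798 , -0.04229883,  1.38480935]), 'rotation': array([ 0.01994997, -0.01926517, -0.70165511,  0.7119768 ])}
wrist {'fovy': 60.35890191324827, 'cx': 325.6887261032517, 'cy': 238.39079015930182, 'dist': array([-0.02736272,  0.        ,  0.        ,  0.        ,  0.        ]), 'eye': array([0.07800455, 0.50085265, 0.37215228]), 'rotation': array([-0.13374137, -0.09602271,  0.57850198,  0.79889195])}
```

View pics/side0.png

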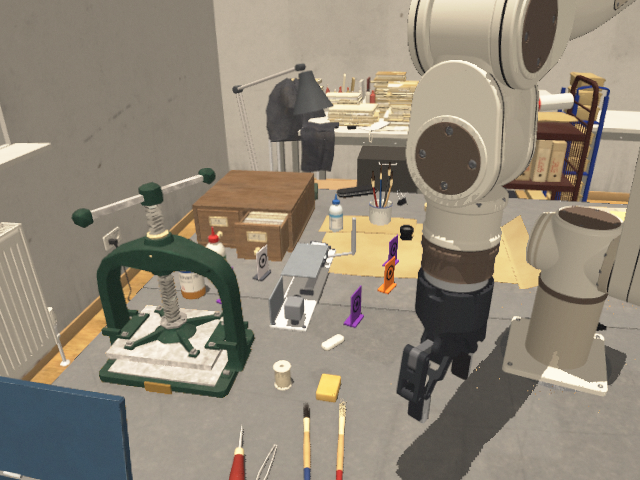

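View pics/top0.png

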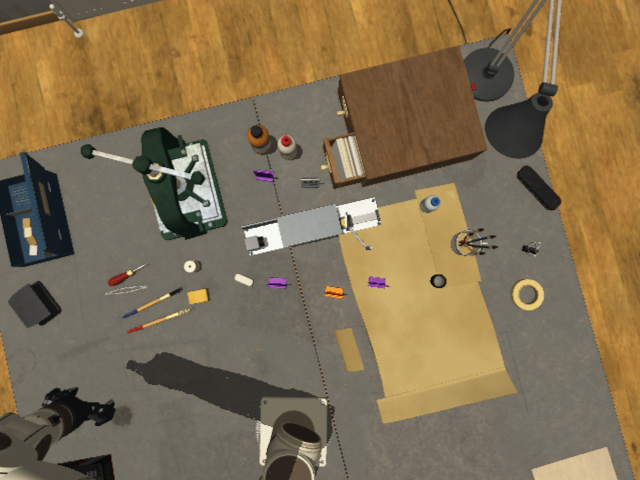

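View pics/wrist0.png

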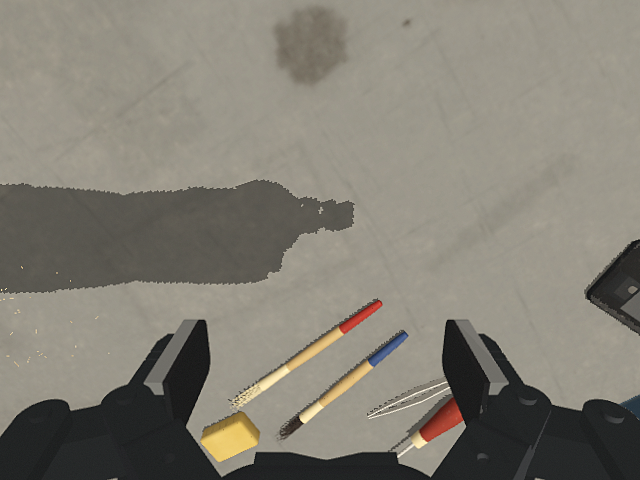

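```bash
python3 - <<'E'
import cv2
a=cv2.imread('pics/top0.png'); cv2.imwrite('pics/top0c.png',cv2.resize(a[120:320,220:480],None,fx=3,fy=3,interpolation=cv2.INTER_CUBIC))
E
```

```text
(no output)
```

View pics/top0c.png

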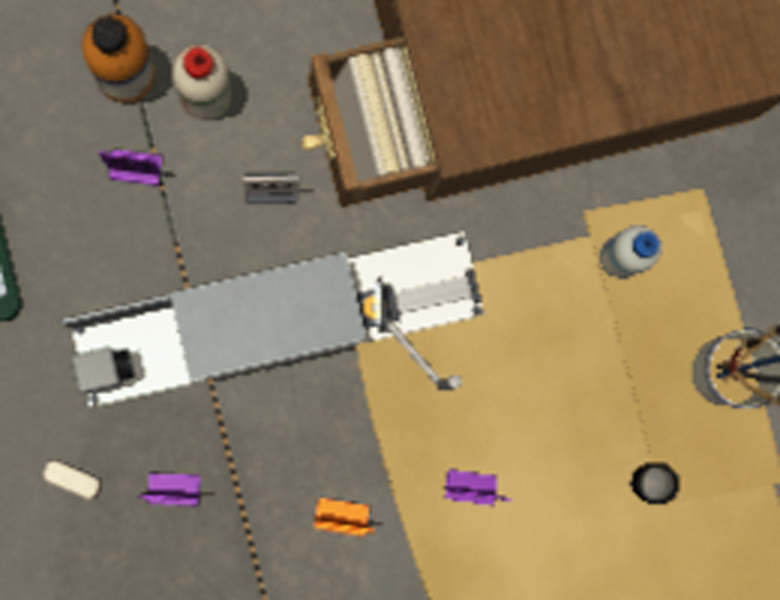

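```bash
cat > h.py <<'E'
import numpy as np,cv2
from scipy.spatial.transform import Rotation as R
from scipy.optimize import least_squares
def K(m):
    f=240/np.tan(np.radians(m['fovy']/2)); return np.array([[f,0,m['cx']],[0,f,m['cy']],[0,0,1.]])
def ray(m,uv):
    p=cv2.undistortPoints(np.array([[uv]],float),K(m),np.array(m['dist']))[0,0]
    return R.from_quat(m['rotation']).apply([p[0],-p[1],-1])
def onz(m,uv,z):
    d=ray(m,uv); e=np.array(m['eye']); return e+d*(z-e[2])/d[2]
def proj(m,P):
    c=R.from_quat(m['rotation']).inv().apply(np.atleast_2d(P)-m['eye'])*[1,-1,-1]
    return cv2.projectPoints(c,np.zeros(3),np.zeros(3),K(m),np.array(m['dist']))[0][:,0]
def tri(ms,uvs):
    A=0;b=0
    for m,uv in zip(ms,uvs):
        d=ray(m,uv);d/=np.linalg.norm(d);M=np.eye(3)-np.outer(d,d);A=A+M;b=b+M@m['eye']
    return np.linalg.solve(A,b)
def crop(src,dst,x0,y0,x1,y1,s):
    a=cv2.imread(src)[y0:y1,x0:x1]; cv2.imwrite(dst,cv2.resize(a,None,fx=s,fy=s,interpolation=cv2.INTER_CUBIC))
E
python3 - <<'E'
from h import *
crop('pics/top0.png','pics/a.png',230,170,395,280,4.8)
crop('pics/side0.png','pics/b.png',240,210,400,330,5)
E
```

```text
(no output)
```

View pics/a.png

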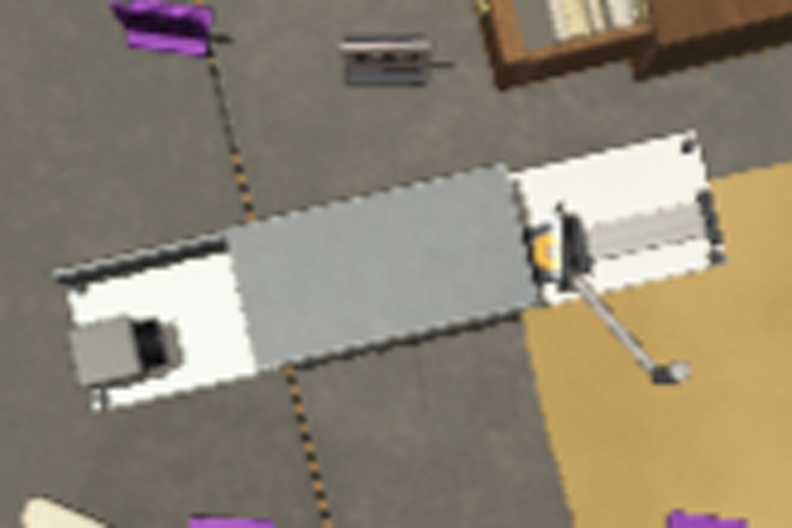

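View pics/b.png

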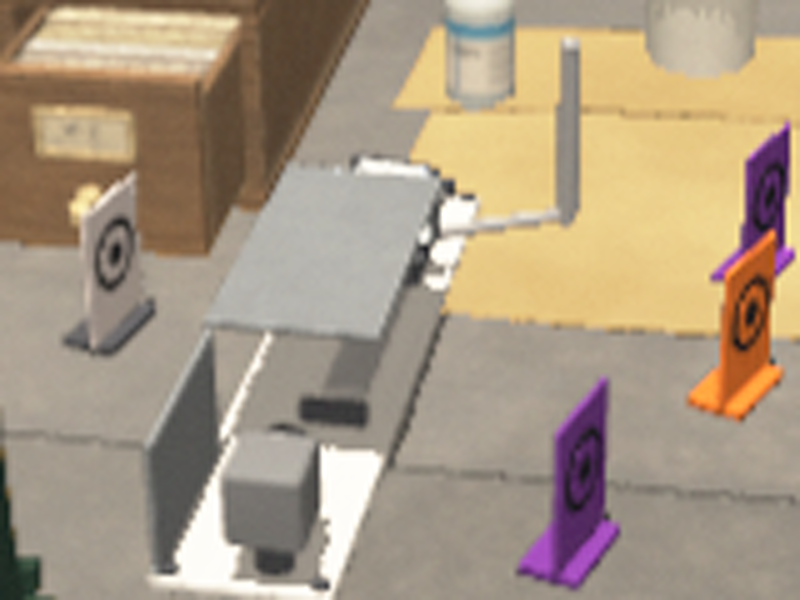

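```bash
cat > fit.py <<'E'
from h import *
from workcell import imaging
T=imaging.camera_model('top');S=imaging.camera_model('side')
ta=lambda u,v:(230+u/4.8-.4,170+v/4.8-.4); sb=lambda u,v:(240+u/5-.4,210+v/5-.4)
hood=[(.053,.065),(.053,-.105),(-.032,-.105),(-.032,.065)]
tp=[ta(228,234),ta(503,167),ta(535,305),ta(257,370)]
sp=[sb(207,325),sb(290,163),sb(442,178),sb(382,338)]
P3=lambda p,z:[[p[0]+np.cos(p[2])*x-np.sin(p[2])*y,p[1]+np.sin(p[2])*x+np.cos(p[2])*y,z] for x,y in hood]
for z in(.082,):
  for nm,ms in(('top',[(T,tp)]),('side',[(S,sp)]),('both',[(T,tp),(S,sp)])):
    f=lambda p:np.concatenate([(proj(m,P3(p,z))-uv).ravel() for m,uv in ms])
    r=least_squares(f,[.5,0,.2]); print(nm,r.x,np.abs(r.fun).max())
rig=r.x
mk=onz(S,sb(115,253),.048); print('mark side',mk)
print('mark top-edge top',onz(T,ta(385,42),.082), 'tri',tri([S,T],[sb(111,200),ta(385,42)]))
pegS,pegT=sb(570,42),ta(680,370)
peg=tri([S,T],[pegS,pegT]); print('peg top tri',peg, onz(S,pegS,.135),onz(T,pegT,.135))
c,s=np.cos(rig[2]),np.sin(rig[2]);Rm=np.array([[c,-s],[s,c]])
tor=lambda w:Rm.T@(np.array(w)[:2]-rig[:2])
print('rig frame mark',tor(mk),'peg',tor(peg),'hood peg expect x',.1*np.cos(3.613),.1*np.sin(3.613)-.17)
for n,uv in dict(loupe=(220+655/3,120+483/3),bottle=(220+640/3,120+245/3),eraser=(220+70/3,120+478/3)).items(): print(n,onz(T,uv,.03))
m=tor(mk);a=np.arctan2(m[1],m[0]);q=(1.222-a)/2;print('q',q,np.hypot(*m))
for qq in(0,.15,q):
  l=3.613-qq;print('peg home',qq,rig[:2]+Rm@(.1*np.array([np.cos(l),np.sin(l)])))
E
python3 fit.py
```

```text
top [ 0.57604706 -0.01983679  0.24630213] 1.1387472241314072
side [ 0.57518947 -0.01693031  0.25380421] 0.6328197373467788
both [ 0.57603102 -0.01910332  0.2499586 ] 1.448366922963146
mark side [ 0.72152078 -0.03776034  0.048     ]
mark top-edge top [ 0.72467001 -0.03714779  0.082     ] tri [ 0.72363147 -0.03797774  0.07900256]
peg top tri [ 0.53240258 -0.20498096  0.13416885] [ 0.53152131 -0.2032538   0.135     ] [ 0.53255007 -0.20480147  0.135     ]
rig frame mark [ 0.13635326 -0.05406613] peg [-0.08825199 -0.16930896] hood peg expect x -0.08909300375871741 -0.21541405818960874
loupe [ 0.44003757 -0.4132414   0.03      ]
bottle [ 0.67078469 -0.39877987  0.03      ]
eraser [0.43658499 0.15117155 0.03      ]
q 0.7997492724982433 0.14668114126982165
peg home 0 [ 0.50094058 -0.08514442]
peg home 0.15 [ 0.49191471 -0.07318147]
peg home 0.7997492724982433 [ 0.47633806 -0.01127301]
```

Call:
carry_out(moves=[[-0.93,1,0,0,1],[-0.93,1,0,0,1],[-0.93,1,0,0,1],[-0.93,1,0,0,1]])

```text
clock: 0.55
eef_pos: [0.2232, 0.3517, 0.2562]
tool_rot: [0.812, 0.584, -0.001, 0.001]
ft_force: [0.0, 0.1, 0.1]
grip_width: 0.0856
```

Call:
carry_out(moves=[[-0.93,1,0,0,1],[-0.93,1,0,0,1],[-0.93,1,0,0,1],[-0.93,1,0,0,1]])

```text
clock: 0.95
eef_pos: [0.2892, 0.2331, 0.2563]
tool_rot: [0.812, 0.584, -0.0, 0.0]
ft_force: [-1.0, 0.6, 0.1]
grip_width: 0.0854
```

Call:
carry_out(moves=[[-0.93,1,0,0,1],[-0.93,1,0,0,1],[-0.93,1,0,0,1],[-0.93,1,0,0,1]])

```text
clock: 1.35
eef_pos: [0.3557, 0.1142, 0.2563]
tool_rot: [0.812, 0.584, 0.0, 0.0]
ft_force: [-0.1, 0.6, 0.3]
grip_width: 0.0853
```

Call:
carry_out(moves=[[-0.93,1,0,0,1],[-0.93,1,0,0,1],[-0.93,1,0,0,1],[-0.93,1,0,0,1]])

```text
clock: 1.75
eef_pos: [0.422, -0.0049, 0.256]
tool_rot: [0.811, 0.585, 0.0, 0.0]
ft_force: [-0.7, 0.5, -0.2]
grip_width: 0.0855
```

Call:
carry_out(moves=[[-0.6,0.7,0,-0.36,1],[-0.6,0.7,0,-0.36,1],[-0.6,0.7,0,-0.36,1],[-0.6,0.7,0,-0.36,1],[-0.6,0.7,0,-0.36,1],[-0.6,0.7,0,-0.36,1]])

```text
clock: 2.35
eef_pos: [0.4677, -0.0807, 0.2561]
tool_rot: [0.615, 0.789, 0.0, -0.0]
ft_force: [-0.2, 0.8, 0.2]
grip_width: 0.0855
```

```bash
python3 - <<'E'
from h import *
from workcell import bot, imaging
o=bot.get_obs();print(o['clock'],o['eef_pos'],R.from_quat(o['tool_rot']).as_matrix(),o['ft_force'])
for n in ("wrist","side"):
    print(imaging.camera_model(n)); cv2.imwrite(f"pics/{n}1.png",imaging.camera(n)[:,:,::-1])
E
```

```text
2.35 [ 0.46771055 -0.08068035  0.25610683] [[-2.44352508e-01  9.69686310e-01 -5.57609547e-04]
 [ 9.69686206e-01  2.44352826e-01  5.98441340e-04]
 [ 7.16553844e-04 -3.94475643e-04 -9.99999665e-01]] [-0.18058667  0.83769734  0.24515132]
{'fovy': 60.35890191324827, 'cx': 325.6887261032517, 'cy': 238.39079015930182, 'dist': array([-0.02736272,  0.        ,  0.        ,  0.        ,  0.        ]), 'eye': array([ 0.3879807 , -0.10111222,  0.37268289]), 'rotation': array([-0.10091824, -0.12986902,  0.77810497,  0.6062196 ])}
{'fovy': 52.60713715708299, 'cx': 314.6831626756448, 'cy': 247.04459400884, 'dist': array([-0.07695489,  0.        ,  0.        ,  0.        ,  0.        ]), 'eye': array([0.09643474, 0.91138627, 0.64869918]), 'rotation': array([-0.1260872 ,  0.5098857 ,  0.83076583, -0.18424636])}
```

View pics/wrist1.png

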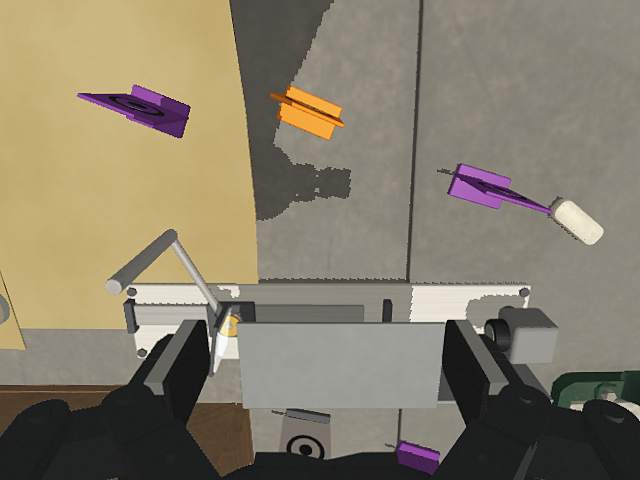

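View pics/side1.png

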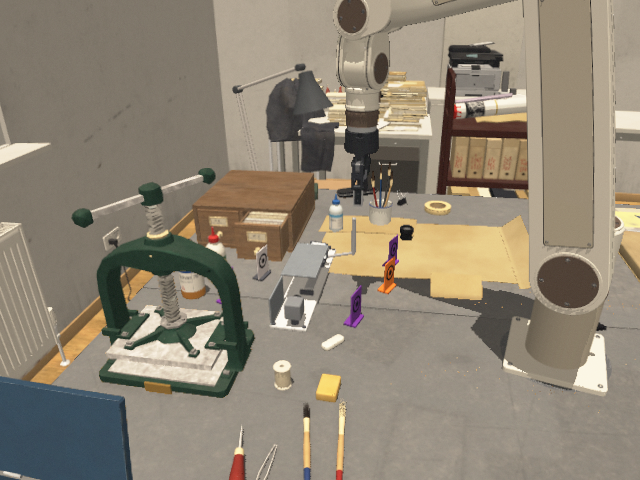

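```bash
python3 - <<'E'
from h import *; crop('pics/wrist1.png','pics/w1c.png',90,220,290,370,4); crop('pics/wrist1.png','pics/w1d.png',230,310,450,475,3.6)
E
```

```text
(no output)
```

View pics/w1c.png

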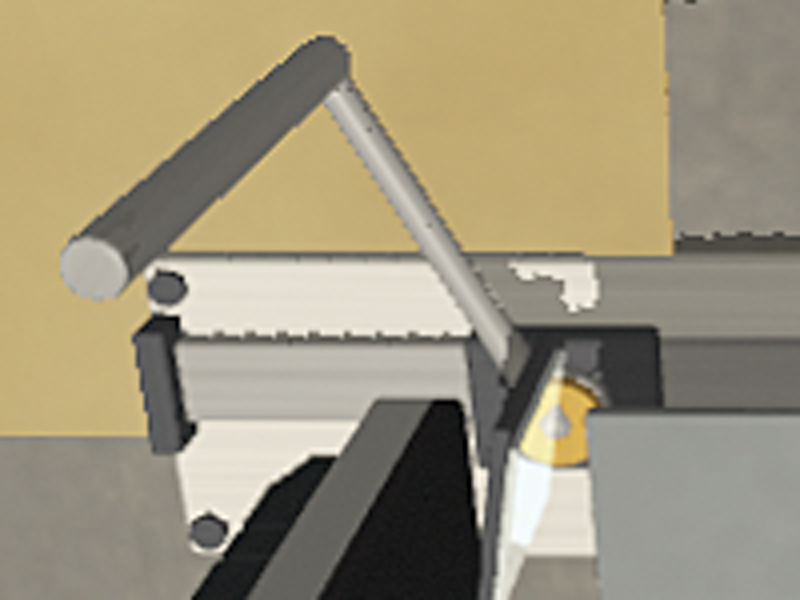

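View pics/w1d.png

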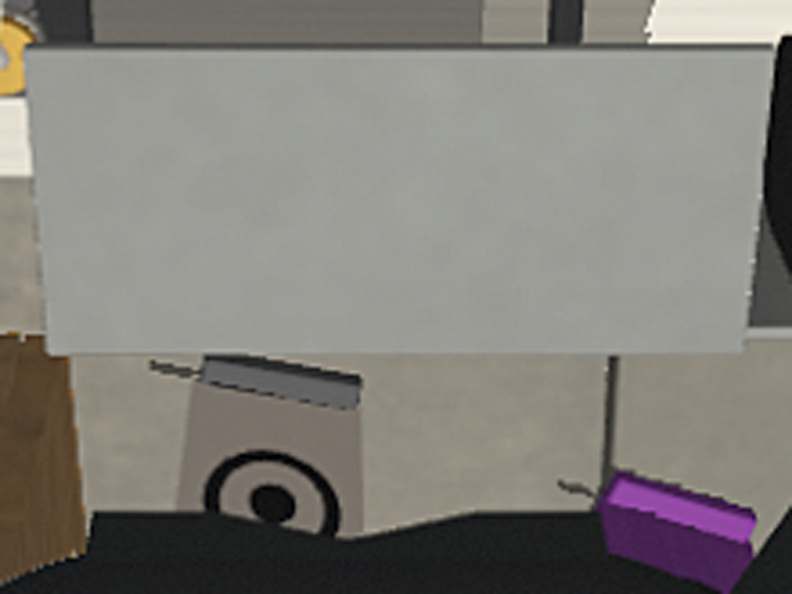

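```bash
cat > fit2.py <<'E'
from fit import *
W={'fovy': 60.35890191324827, 'cx': 325.6887261032517, 'cy': 238.39079015930182, 'dist': np.array([-0.02736272,  0.,0,0,0]), 'eye': np.array([ 0.3879807 , -0.10111222,  0.37268289]), 'rotation': np.array([-0.10091824, -0.12986902,  0.77810497,  0.6062196 ])}
wd=lambda u,v:(230+u/3.6-.4,310+v/3.6-.4); wc=lambda u,v:(90+u/4-.4,220+v/4-.4)
wp=[wd(745,353),wd(48,353),wd(25,46),wd(774,46)]
print('----')
for nm,ms in(('wrist',[(W,wp)]),('all',[(T,tp),(S,sp),(W,wp)])):
    f=lambda p:np.concatenate([(proj(m,P3(p,z))-uv).ravel() for m,uv in ms])
    r=least_squares(f,[.5,0,.2]); print(nm,r.x,np.abs(r.fun).max())
    if nm=='wrist': rw=r.x
mkW=onz(W,wd(272,502),.048);mkT=tri([S,W],[sb(115,253),wd(272,502)]);print('mark W',mkW,'tri',mkT)
print('peg W',onz(W,wc(95,268),.135))
for rg in(rw,r.x):
  c,s=np.cos(rg[2]),np.sin(rg[2]);Rm=np.array([[c,-s],[s,c]])
  for mm in(mk,mkW):
    v=Rm.T@(mm[:2]-rg[:2]);a=np.arctan2(v[1],v[0]);q=(1.222-a)/2;print(v,'q',q)
  for qq in(0,.15,.3,.5,q):
    l=3.613-qq;print('peg home',qq,rg[:2]+Rm@(.1*np.array([np.cos(l),np.sin(l)])))
E
python3 fit2.py
```

```text
top [ 0.57604706 -0.01983679  0.24630213] 1.1387472241314072
side [ 0.57518947 -0.01693031  0.25380421] 0.6328197373467788
both [ 0.57603102 -0.01910332  0.2499586 ] 1.448366922963146
mark side [ 0.72152078 -0.03776034  0.048     ]
mark top-edge top [ 0.72467001 -0.03714779  0.082     ] tri [ 0.72363147 -0.03797774  0.07900256]
peg top tri [ 0.53240258 -0.20498096  0.13416885] [ 0.53152131 -0.2032538   0.135     ] [ 0.53255007 -0.20480147  0.135     ]
rig frame mark [ 0.13635326 -0.05406613] peg [-0.08825199 -0.16930896] hood peg expect x -0.08909300375871741 -0.21541405818960874
loupe [ 0.44003757 -0.4132414   0.03      ]
bottle [ 0.67078469 -0.39877987  0.03      ]
eraser [0.43658499 0.15117155 0.03      ]
q 0.7997492724982433 0.14668114126982165
peg home 0 [ 0.50094058 -0.08514442]
peg home 0.15 [ 0.49191471 -0.07318147]
peg home 0.7997492724982433 [ 0.47633806 -0.01127301]
----
wrist [ 0.57700849 -0.02014528  0.24718616] 1.9687394372145945
all [ 0.57686087 -0.02005975  0.24768494] 2.1152037293593366
mark W [ 0.72070003 -0.03857457  0.048     ] tri [ 0.72174825 -0.03841364  0.04738075]
peg W [ 0.53178937 -0.20472735  0.135     ]
[ 0.13580982 -0.05243843] q 0.795240491805426
[ 0.13481479 -0.05302709] q 0.7983728420349243
peg home 0 [ 0.50173524 -0.08597794]
peg home 0.15 [ 0.49274257 -0.07399002]
peg home 0.3 [ 0.48564233 -0.06079286]
peg home 0.5 [ 0.47938814 -0.04183096]
peg home 0.7983728420349243 [ 0.47732655 -0.0121758 ]
[ 0.13590579 -0.05262527] q 0.7957198656552609
[ 0.13491047 -0.05321343] q 0.7988499535708662
peg home 0 [ 0.50162047 -0.08592995]
peg home 0.15 [ 0.49262182 -0.07394652]
peg home 0.3 [ 0.485515  -0.0607529]
peg home 0.5 [ 0.47925136 -0.04179412]
peg home 0.7988499535708662 [ 0.47717877 -0.01209244]
```

Call:
carry_out(moves=[[-1,0.2,0,0,1],[-1,0.2,0,0,1],[-1,0.2,0,0,1]])

```text
clock: 2.75
eef_pos: [0.5136, -0.1778, 0.2555]
tool_rot: [0.616, 0.787, -0.0, 0.001]
ft_force: [-0.8, 1.1, 0.1]
grip_width: 0.0855
```

Call:
carry_out(moves=[[-0.36,0.12,0,0,1],[-0.36,0.12,0.3,0,1],[-0.36,0.12,0.6,0,1],[-0.36,0.12,0.6,0,1],[-0.36,0.12,0.6,0,1]])

```text
clock: 3.25
eef_pos: [0.5317, -0.2054, 0.1964]
tool_rot: [0.614, 0.789, -0.0, -0.001]
ft_force: [1.1, 0.1, 0.3]
grip_width: 0.0851
```

```bash
python3 - <<'E'
from h import *
from workcell import bot, imaging
o=bot.get_obs();print(o['clock'],o['eef_pos'],R.from_quat(o['tool_rot']).as_matrix(),o['ft_force'])
m=imaging.camera_model('wrist'); cv2.imwrite(f"pics/wrist2.png",imaging.camera('wrist')[:,:,::-1])
print(proj(m,[o['eef_pos'],[.532,-.2048,.135]]))
E
```

```text
3.25 [ 0.5317084  -0.20541875  0.19644928] [[-2.45244461e-01  9.69460327e-01 -1.35246823e-03]
 [ 9.69460757e-01  2.45245528e-01  6.86340796e-04]
 [ 9.97066957e-04 -1.14284359e-03 -9.99998850e-01]] [1.08286601 0.14586567 0.25915575]
[[326.46979858 358.78149944]
 [327.26351143 281.85123258]]
```

View pics/wrist2.png

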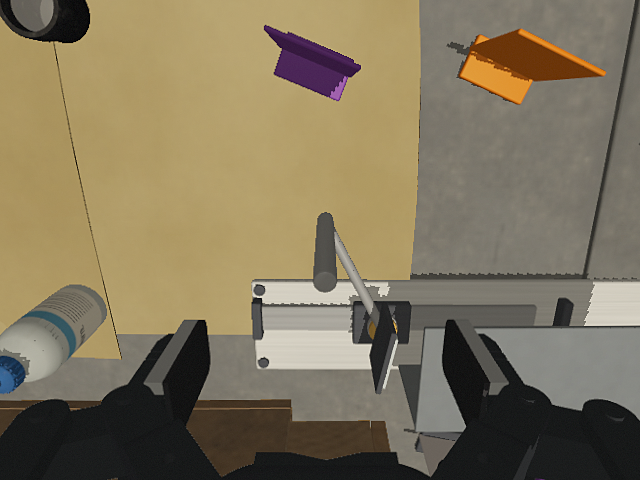

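Call:
carry_out(moves=[[0,0,0.3,0,1],[0,0,0.6,0,1],[0,0,0.78,0,1],[0,0,0.78,0,0.2],[0,0,0.78,0,-0.2],[0,0,0.78,0,-0.5],[0,0,0.78,0,-0.5],[0,0,0.78,0,-0.5],[0,0,0.78,0,-0.5],[0,0,0.78,0,-0.5]])

```text
clock: 4.3
eef_pos: [0.5322, -0.2063, 0.1186]
tool_rot: [0.614, 0.789, 0.0, 0.0]
ft_force: [0.1, -0.1, -0.2]
grip_width: 0.0212
```

```bash
python3 - <<'E'
from h import *
from workcell import bot, imaging
o=bot.get_obs();print(o['clock'],o['eef_pos'],o['grip_width'],o['ft_force'])
cv2.imwrite(f"pics/wrist3.png",imaging.camera('wrist')[:,:,::-1])
E
```

```text
4.3 [ 0.53218885 -0.20632688  0.11856191] 0.02115731356433112 [ 0.10836932 -0.05352847 -0.22584086]
```

View pics/wrist3.png

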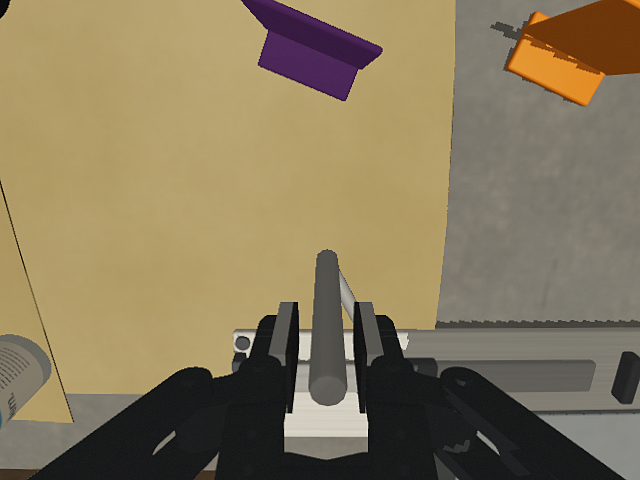

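Call:
carry_out(moves=[[0.03,0,0,0,-0.5],[0.07,0,0,0,-0.5],[0.12,0,0,0,-0.5],[0.17,0,0,0,-0.5],[0.22,0,0,0,-0.5],[0.27,0,0,0,-0.5],[0.32,0,0,0,-0.5],[0.37,0,0,0,-0.5],[0.43,0,0,0,-0.5],[0.49,0,0,0,-0.5],[0.55,0,0,0,-0.5],[0.61,0,0,0,-0.5],[0.67,0,0,0,-0.5],[0.73,0,0,0,-0.5],[0.79,0,0,0,-0.5],[0.85,0,0,0,-0.5],[0.9,0,0,0,-0.5],[0.94,0,0,0,-0.5],[0.98,0,0,0,-0.5],[1,0,0,0,-0.5]])

```text
clock: 6.35
eef_pos: [0.5075, -0.109, 0.1183]
tool_rot: [0.614, 0.789, 0.0, -0.0]
ft_force: [-0.1, -1.2, -0.7]
grip_width: 0.021
```

```bash
python3 - <<'E'
from h import *
from workcell import bot, imaging
o=bot.get_obs();print(o['clock'],o['eef_pos'],o['grip_width'],o['ft_force'])
cv2.imwrite(f"pics/wrist4.png",imaging.camera('wrist')[:,:,::-1])
E
```

```text
6.35 [ 0.50746766 -0.10896058  0.11832863] 0.02101940456441523 [-0.12521821 -1.15637164 -0.73593704]
```

View pics/wrist4.png

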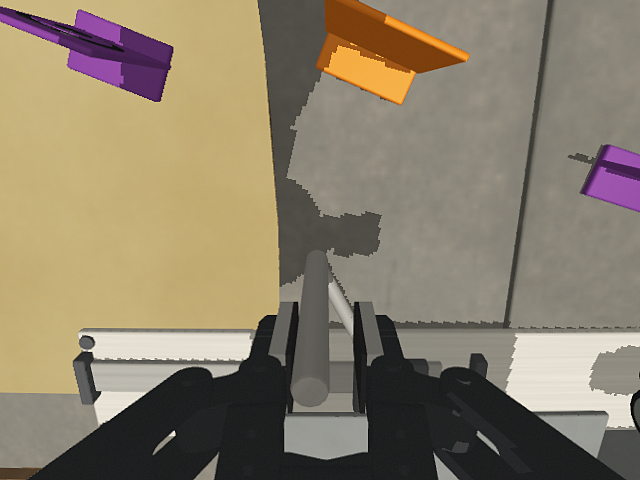

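Call:
carry_out(moves=[[0.04,0,0,0,-0.5],[0.09,0,0,0,-0.5],[0.14,0,0,0,-0.5],[0.19,0,0,0,-0.5],[0.23,0,0,0,-0.5],[0.26,0,0,0,-0.5],[0.29,0,0,0,-0.5],[0.32,0,0,0,-0.5],[0.34,0,0,0,-0.5],[0.36,0,0,0,-0.5],[0.37,0,0,0,-0.5],[0.37,0,0,0,-0.5],[0.37,0,0,0,-0.5]])

```text
clock: 7.7
eef_pos: [0.4974, -0.0743, 0.118]
tool_rot: [0.615, 0.789, -0.001, -0.0]
ft_force: [-1.5, -5.8, 0.7]
grip_width: 0.0213
```

```bash
python3 - <<'E'
from h import *
from workcell import bot, imaging
o=bot.get_obs();print(o['clock'],o['eef_pos'],o['grip_width'],o['ft_force'])
for n in('wrist','side'):cv2.imwrite(f"pics/{n}5.png",imaging.camera(n)[:,:,::-1])
crop('pics/side5.png','pics/side5c.png',240,180,400,300,5)
E
```

```text
7.7 [ 0.49738086 -0.07431559  0.11801244] 0.02126136048665102 [-1.54019408 -5.76078094  0.71131995]
```

View pics/wrist5.png

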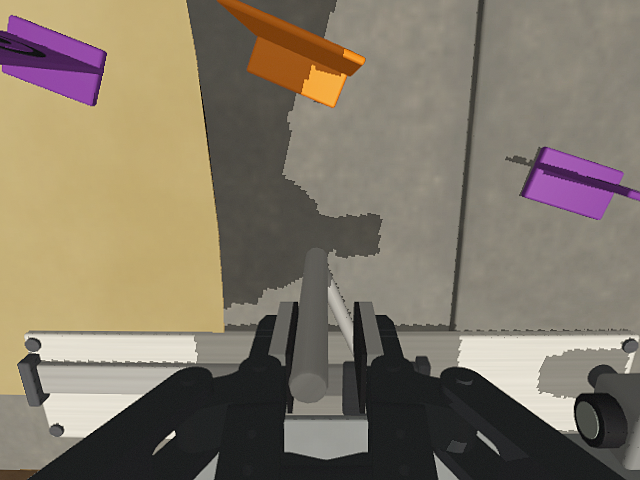

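View pics/side5c.png

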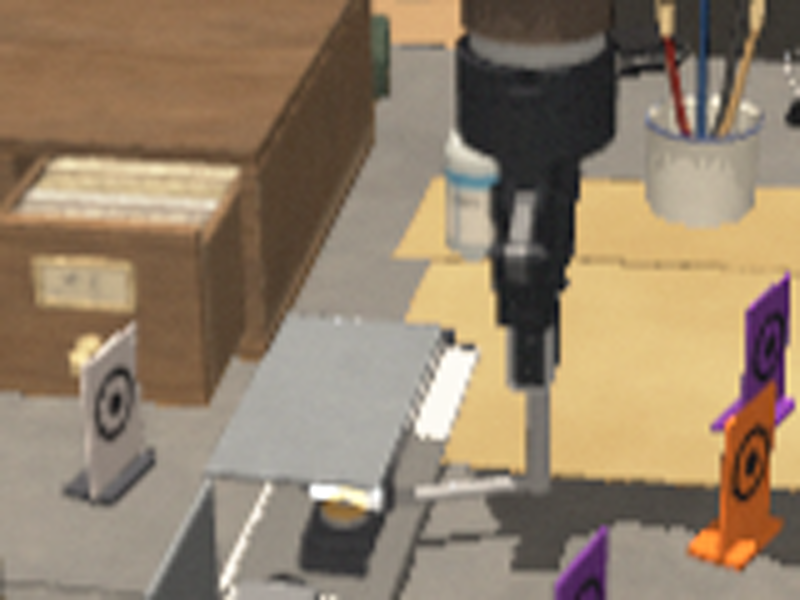

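Call:
carry_out(moves=[[0.04,-0.01,0,0,-0.5],[0.08,-0.02,0,0,-0.5],[0.12,-0.03,0,0,-0.5],[0.16,-0.04,0,0,-0.5],[0.2,-0.04,0,0,-0.5],[0.24,-0.04,0,0,-0.5],[0.28,-0.04,0,0,-0.5],[0.32,-0.04,0,0,-0.5],[0.36,-0.04,0,0,-0.5],[0.4,-0.04,0,0,-0.5],[0.44,-0.04,0,0,-0.5],[0.48,-0.04,0,0,-0.5],[0.52,-0.04,0,0,-0.5],[0.56,-0.04,0,0,-0.5],[0.6,-0.04,0,0,-0.5],[0.63,-0.04,0,0,-0.5],[0.66,-0.04,0,0,-0.5],[0.68,-0.04,0,0,-0.5],[0.69,-0.04,0,0,-0.5],[0.69,-0.04,0,0,-0.5]])

```text
clock: 9.8
eef_pos: [0.4789, -0.0074, 0.1187]
tool_rot: [0.614, 0.789, 0.001, 0.001]
ft_force: [2.6, -3.3, -3.6]
grip_width: 0.0212
```

```bash
python3 - <<'E'
from h import *
from workcell import bot, imaging
o=bot.get_obs();print(o['clock'],o['eef_pos'],R.from_quat(o['tool_rot']).as_matrix()[:2,0],o['grip_width'],o['ft_force'])
print(imaging.camera_model('wrist'))
for n in('wrist','side','top'):cv2.imwrite(f"pics/{n}6.png",imaging.camera(n)[:,:,::-1])
crop('pics/side6.png','pics/side6c.png',240,200,400,320,5)
E
```

```text
9.8 [ 0.47887429 -0.00738203  0.11865489] [-0.24545042  0.96940879] 0.021189488445513664 [ 2.623174   -3.33823595 -3.60223628]
{'fovy': 60.35890191324827, 'cx': 325.6887261032517, 'cy': 238.39079015930182, 'dist': array([-0.02736272,  0.        ,  0.        ,  0.        ,  0.        ]), 'eye': array([ 0.3987952 , -0.02778794,  0.23498549]), 'rotation': array([-0.10224683, -0.13050419,  0.7783535 ,  0.60554114])}
```

View pics/wrist6.png

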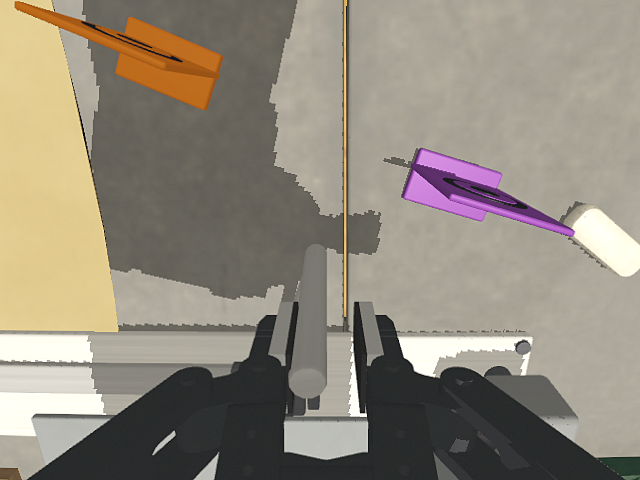

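View pics/side6c.png

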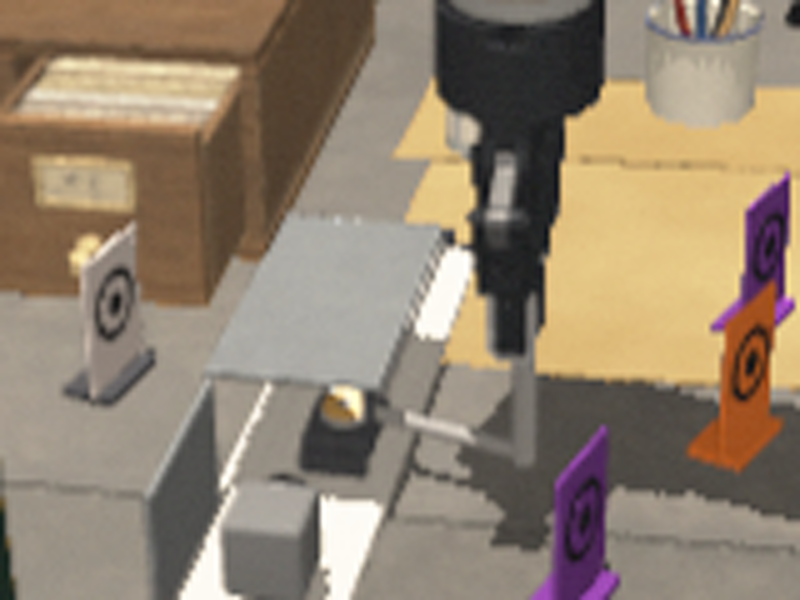

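```bash
python3 - <<'E' | tail -12
from fit2 import *
from workcell import bot
rg=r.x;c,s=np.cos(rg[2]),np.sin(rg[2]);Rm=np.array([[c,-s],[s,c]])
o=bot.get_obs();x=R.from_quat(o['tool_rot']).as_matrix()[:2,0]
M=imaging.camera_model('wrist')
v0=(mkT+0)[:2]
mr=Rm.T@(v0-rg[:2])
def rep(n,p):
  v=Rm.T@(np.array(p)[:2]-rg[:2]); q=3.613-np.arctan2(v[1],v[0])%(2*np.pi)
  for_q=3.613-(np.pi-np.arcsin(v[1]/.1))
  a=1.222-2*for_q
  print(n,v,'rad',np.hypot(*v),'q',q,'q(y)',for_q,'mark off',-np.sin(a)*mr[0]+np.cos(a)*mr[1])
rep('tcp',o['eef_pos'][:2]-x*(o['grip_width']/2-.006))
rep('wrist top',onz(M,(309,381),.135))
rep('wrist bottom',onz(M,(316,256),.03))
sb6=lambda u,v:(240+u/5-.4,200+v/5-.4)
rep('side low',onz(S,sb6(523,458),.028))
print(o['ft_force'],o['joint_vel'])
E
```

```text
[ 0.13590579 -0.05262527] q 0.7957198656552609
[ 0.13491047 -0.05321343] q 0.7988499535708662
peg home 0 [ 0.50162047 -0.08592995]
peg home 0.15 [ 0.49262182 -0.07394652]
peg home 0.3 [ 0.485515  -0.0607529]
peg home 0.5 [ 0.47925136 -0.04179412]
peg home 0.7988499535708662 [ 0.47717877 -0.01209244]
tcp [-0.09192936  0.03170318] rad 0.09724247620885407 q 0.8034998229701475 q(y) 0.7940055024210682 mark off -0.001121570012481983
wrist top [-0.09584409  0.03112316] rad 0.10077073410531238 q 0.7853922803794502 q(y) 0.7878960823710801 mark off -0.002905892941792526
wrist bottom [-0.0936845   0.03071576] rad 0.0985912912478242 q 0.7882273484061693 q(y) 0.7836121764702737 mark off -0.004156811565042322
side low [-0.09374059  0.0321743 ] rad 0.09910844829461506 q 0.8020356098580632 q(y) 0.7989771642752594 mark off 0.0003305939763942889
[ 2.03826074 -5.59153365 -3.94082112] [ 0.00133957  0.00190085 -0.00092873  0.00059347  0.00029527 -0.00164271]
```

Call:
carry_out(moves=[[0.01,0,0,0,-0.5],[0.01,0,0,0,-0.5],[0.01,0,0,0,-0.5],[0.01,0,0,0,-0.5],[0.01,0,0,0,-0.5],[0.01,0,0,0,-0.5],[0.01,0,0,0,-0.5],[0.01,0,0,0,-0.5]])

```text
clock: 10.75
eef_pos: [0.4788, -0.0065, 0.1187]
tool_rot: [0.614, 0.789, 0.001, 0.001]
ft_force: [2.4, -4.6, -3.5]
grip_width: 0.0215
```

```bash
python3 - <<'E'
from workcell import bot, order
o=bot.get_obs();print(o['clock'],o['eef_pos'],o['ft_force'],o['grip_width'])
print(order.job_done())
E
```

```text
10.75 [ 0.47880746 -0.00653278  0.11869466] [ 2.42106189 -4.58179386 -3.51533237] 0.02150485562196581
the job is handed in; nothing more can be done
None
```

I caged the peg between the part-open fingers and pushed it along the rail until the trolley was home. I then swung the mirror to about 0.79–0.80 rad and handed the job in at 10.75 s, still holding it there. No verdict was reported.

- **Trolley home:** There is no direct reading of the trolley. At the expected spot the push force rose from about 1.2 N to about 6 N, with the mirror turned only about 0.09 rad. The side picture also showed the trolley up under the hood.
- **Line of sight:** Four estimates of the final peg position put the line of sight 0–4 mm from the mark's centre, against the 17 mm allowed. Two came from the wrist picture, one from the side picture and one from the tool pose. They disagree by about 0.015 rad in mirror angle. After them I pushed about 1 mm further to take up part of that error, and did not measure again.
- **Holding:** The finger was pressing on the peg with about 5 N and the arm was still. I did not measure the mirror's own speed.
- **Bystanders:** The fingers touched only the peg on the way. I did not measure the five loose items again at the end.

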